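Load a die ring on the sprung seat and hold it flush

ROBOT

A 6-joint arm with a two-finger parallel gripper is mounted at the origin on a cart in front of the work surface, level with it; the furniture and walls round the work are solid. World frame = base frame: x ahead of the robot, y to its left, z up, the work surface at z = 0. Lengths are in mm, angles in rad, forces in N, time in s.
With the tool pointing down it reaches from about 300 to 850 mm from the base axis. Payload 5.4 kg.
Tool frame: the origin (TCP) lies between the finger pads; the fingertips stand 8 mm ahead of it and the grasp point (between the pads) lies 11 mm behind it (r.finger_overhang is the distance from the TCP to the fingertips, in mm); z points along the fingers, y is the line along which they close (so a half turn about z gives the same grasp; the last joint's range is limited). The gripper opens to 85 mm and grips with 20 to 120 N. Pads are 22 mm wide; open, the fingers measure 114 mm over their backs; the gripper's body (76 mm by 85 mm) begins 54 mm behind the grasp point. The pads swing forward as they close: fully open they stand 13 mm farther back than shut.
Start: joints at [1.103, 0.158, 1.597, -0, 1.386, -0.21], TCP at [146.609, 555.978, 214.599] pointing down, gripper open.
Joint ranges: [-2.91, 2.91], [-0.94, 2.29], [0.18, 2.7], [-1.29, 4.43], [0.17, 2.64], [-3, 3]. Speed limits (rad/s): [2.57, 2.57, 3.14, 3.14, 3.14, 3.14].

INTERFACE

Orientations are given as a rotation vector (axis times angle).
In Python, from rig import sensors, eyes, job, r gives the robot as it stands. The module is installed in compiled form; this text tells all that it offers.
- The arm moves only by the shell command python3 -m handwheel 'ROWS' [OPENING]. ROWS is a JSON object of lists of equal length, an entry for each row: "linear": the shift along the tool's x, y, z in mm, a list of three; "rot": the turn, a rotation vector about the tool's x, y, z in rad, a list of three. A call has exactly 5 rows; each row is the pose to reach, as a shift and turn from the pose commanded when the call began, along the tool's axes at that moment; what a row does not reach only later rows make up. A row lasts 1/12 s, in which the tool goes at most 41.7 mm and 7.16 degrees, less where a joint would pass 70% of its speed; a pose out of reach is approached as far as the arm can. A call with a gripper value outside its range is refused whole. OPENING is the finger opening in mm, from 0 to 85.4, set as the call begins (- or left out, the last holds). The fingers move at their own pace and stop on an object; the grip force is fixed at half the most. Time passes only in rows, so rows that repeat a pose let the fingers close, or fill a call up. It gives the time, the measured TCP pose, the force, the opening and the grip force at its end, in the units of the state.
- sensors.observe(): the state, without advancing time (a new reading comes with each control period).
- eyes.read_camera(name): name is "scene" or "top" or "wrist"; returns a dict with "img" (384x512x3 uint8, blue, green, red), "depth" (384x512 float32, mm along the optical axis (not along the pixel's ray), 0 where there is no reading), "camera_matrix" (3x3 intrinsics, pixels), "R" (3x3) and "t" (3): a world point X has camera coordinates R X + t; the wrist camera has in their place "T_tool_cam" (4x4, takes a point from camera to tool coordinates, whose origin is the TCP and whose axes are the flange's). Camera axes: x right, y down, z forward; pixel columns grow to the right and rows downward; lengths in mm; the calibration is good to about 2 mm. A picture is of the moment at which its call begins: read the wrist's pose just before it.
- job.close_job(): hands the job in; it is judged then, once.
The state is a dict: "t": time; "q": joint angles; "qd": joint speeds; "joint_torque": joint torques, N m; "position": TCP position; "tcp_rot": TCP orientation; "ft_force": force on the tool from outside, world axes, zero at the start; "wrist_torque": the same for the moment, N m; "gripper_width": finger opening in mm; "finger_force": force on a finger pad.
Only numpy, scipy, OpenCV 4.12 (cv2) and the standard library are available. Lean on these libraries where they do the work, as an engineer would, in place of code of your own. Each camera call takes 0.05 s, during which the arm holds its last target. There are 200 camera calls.

TASK

Slide the smaller of the two loose die rings over the upright arbor of the spring-loaded seat fixture until it lies flat on the seat, and let go of it so that it rests there freely. Then push the ring down against the spring with the gripper until its top face is flush with the top of the arbor, and finish with it held there: do not let it spring back up. Leave the large ring, the stepped plug and the tin where they stand.

Things in the scene. Friction and masses are not known exactly. Their poses are not given: they have to be found in the camera images.
- small_ring: smaller, dark steel die ring lying flat on the bench: 60 mm outside diameter, 16 mm high, bore about 22 mm clear, about 0.3 kg. Origin at the centre of its underside, z up along the bore.
- ring_top (a point): centre of the small ring's bore, level with its top face (16 mm above small_ring).
- seat_fixture: fixture fixed to the bench: dark base plate 120 x 110 x 12 mm, 5 mm high cap screws at its corners; on it a round grey barrel 84 mm across (94 at the foot), top 40 mm above the bench. A flat round aluminium seat, 69 mm across, stands 18 mm proud of it, face 58 mm above the bench; the fixed steel arbor rises through its middle. Origin: centre of the plate's underside, z up.
- arbor_top (a point): centre of the flat top of the fixed arbor, 67 mm above the bench. The arbor is 19 mm in diameter, its top edge has a 1.5 mm chamfer; it stands 9 mm above the unpressed seat, so an unpressed ring lying on the seat has its top 7 mm above the arbor's top.
- seat_face (a point): centre of the seat's upper face; sinks with the seat.
- seat (a joint): downward travel of the sprung seat in m: 0 is up (unpressed), 0.013 is bottomed; the small ring lying on it is flush with the arbor's top at 0.007. The spring is preloaded by 7 N and adds 0.7 N per mm: the ring's weight alone does not move it, and about 8 N of push holds the ring flush. It springs back when released.
- large_ring: larger, light grey die ring lying on the bench, 68 mm outside diameter, 22 mm high, bore about 37 mm; not to be moved. Origin at the centre of its underside. The two rings may have changed places.
- plug: stepped steel locating plug standing on the bench, 55 mm across, 48 mm high; not to be moved. Origin at the centre of its underside.
- tin: round blue tin on the bench, 71 mm across, 34 mm high; not to be moved. Origin at the centre of its underside.
Mind the look-alikes: they are no part of the job. Leave any purple look-alike of the seat_fixture alone. What is shaped like the small_ring but green is not meant.

How it is judged:
By the outcome, as a careful person would: the job done as asked, in the order asked, and still so for the second after the job is handed in, while the arm keeps its last pose, push and grip.
It also fails if it takes over 58 s, if anything falls off the work surface, if the arm or the gripper's body presses on something with over 40 N, if the wrist force passes 120 N, or if a joint passes its speed limit or range.

## Working session

There is one attempt and no reset: what is moved stays moved. The work goes in short steps, Python scripts to look and compute and a shell command to move; the robot and the scene stay as the last step left them, time stands still between calls to the robot, and variables do not carry over. Pictures are saved under pics/ and viewed, at most 10 in all, crops included, and the job is handed in when it is done.

```bash
mkdir -p pics
python3 - <<'E'
from rig import sensors, eyes
import cv2,numpy as np
s=sensors.observe();print({k:np.round(v,3).tolist() for k,v in s.items()})
a=eyes.read_camera("scene");b=eyes.read_camera("top")
cv2.imwrite("pics/scene.png",a["img"]);cv2.imwrite("pics/top.png",b["img"])
for n,c in(("scene",a),("top",b)):
    np.savez(n+".npz",**c);print(n,c["camera_matrix"].tolist(),(-c["R"].T@c["t"]).round(),c["R"][2].round(2))
E
```

```text
{'t': 0.0, 'q': [1.103, 0.159, 1.598, -0.0, 1.386, -0.21], 'qd': [0.001, 0.0, 0.001, 0.0, -0.001, -0.0], 'joint_torque': [-0.002, -39.6, -33.143, -0.0, 0.009, 0.0], 'position': [146.331, 555.402, 213.599], 'tcp_rot': [-0.404, -3.115, 0.003], 'ft_force': [-0.17, -0.012, -0.536], 'wrist_torque': [0.009, 0.033, -0.011], 'finger_force': 0.0, 'gripper_width': 85.185}
scene [[484.31070324958, 0.0, 258.24229301197414], [0.0, 484.31070324958, 193.09882299534405], [0.0, 0.0, 1.0]] [ 213. -608.  780.] [ 0.3   0.64 -0.7 ]
top [[440.23186114558246, 0.0, 240.0239091979175], [0.0, 440.23186114558246, 193.67876424813127], [0.0, 0.0, 1.0]] [ 392.   74. 1048.] [ 0.13 -0.03 -0.99]
```

View pics/scene.png

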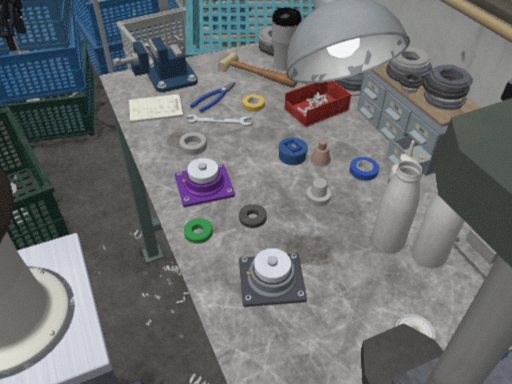

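View pics/top.png

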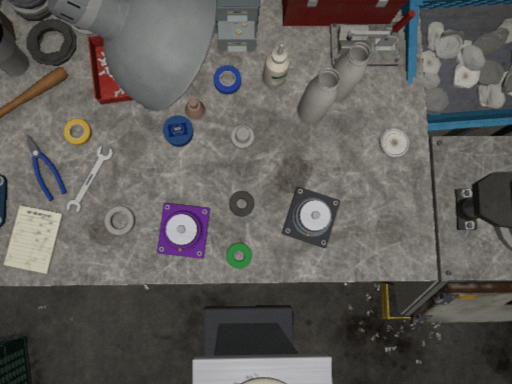

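The scene view shows the dark ring at about (252,215) and the grey fixture at (272,275), with a purple look-alike fixture at (204,182) and a green ring at (198,230). In the top view the dark ring is at (241,203), the dark fixture at (313,216) and the large ring at (119,220).

```bash
cat > h.py <<'E'
import numpy as np,cv2
def ray(c,uv,z):
    d=np.linalg.solve(c["camera_matrix"],[uv[0],uv[1],1.]); R,t=c["R"],c["t"]
    o=-R.T@t; d=R.T@d; return o+d*(z-o[2])/d[2]
def proj(c,X):
    p=c["camera_matrix"]@(c["R"]@np.asarray(X,float)+c["t"]); return p[:2]/p[2]
def ell(mask,uv,lo,hi):
    cs,_=cv2.findContours(mask.astype(np.uint8),cv2.RETR_LIST,cv2.CHAIN_APPROX_NONE)
    out=[]
    for k in cs:
        if len(k)<8: continue
        e=cv2.fitEllipse(k)
        if np.hypot(e[0][0]-uv[0],e[0][1]-uv[1])<12 and lo<cv2.contourArea(k)<hi: out.append((np.round(e[0],1),np.round(e[1],1),cv2.contourArea(k)))
    return out
E
python3 - <<'E'
from h import *
for n,ring,fix in(("scene",(252,215),(272,262)),("top",(241,203),(315,215))):
    c=dict(np.load(n+".npz")); g=cv2.cvtColor(c["img"],cv2.COLOR_BGR2GRAY)
    print(n,c["R"].round(3).tolist())
    for th in (75,95): 
        for e in ell(g<th,ring,20,900): print(" ring",th,e,ray(c,e[0],16).round(1))
    for th in (190,215): 
        for e in ell(g>th,fix,20,2000): print(" seat",th,e,ray(c,e[0],58).round(1))
    crops=[cv2.resize(c["img"][v-40:v+40,u-40:u+40],None,fx=5,fy=5,interpolation=cv2.INTER_CUBIC) for u,v in(ring,fix)]
    cv2.imwrite(f"pics/c_{n}.png",np.hstack(crops))
    for u,v in(ring,fix):
        z=c["depth"][v-3:v+4:3,u-3:u+4:3]; print(" depth",z.ravel().round())
E
cd pics; python3 -c "
import cv2,numpy as np;a=np.vstack([cv2.imread('c_scene.png'),cv2.imread('c_top.png')]);cv2.imwrite('c.png',cv2.resize(a,(600,600)))"
```

```text
scene [[0.91, -0.414, 0.01], [-0.285, -0.642, -0.712], [0.301, 0.645, -0.703]]
 ring 75 (array([251.2, 213.3]), array([24.8, 28.5]), 66.0) [501.3  43.   16. ]
 ring 75 (array([251.9, 212.9]), array([ 6.9, 11.6]), 35.0) [503.2  43.5  16. ]
 ring 95 (array([252.2, 215.9]), array([6.2, 9.5]), 44.5) [500.2  35.2  16. ]
 ring 95 (array([252.4, 215.9]), array([22.7, 27.6]), 489.5) [500.6  35.   16. ]
 seat 190 (array([272.4, 261.2]), array([11.7, 12.1]), 110.0) [ 472.3 -119.8   58. ]
 seat 190 (array([272.1, 262.7]), array([27.9, 35.4]), 772.5) [ 470.3 -122.7   58. ]
 seat 215 (array([282.7, 265.9]), array([7.7, 8.6]), 43.0) [ 485.  -137.3   58. ]
 seat 215 (array([280.6, 264.3]), array([15.1, 21.6]), 137.5) [ 483.  -132.4   58. ]
 depth [1054. 1058. 1055. 1062. 1060. 1063. 1035. 1055. 1036.]
 depth [892. 894. 892. 886. 886. 888. 892. 889. 892.]
top [[-0.01, -1.0, 0.025], [-0.992, 0.007, -0.127], [0.127, -0.026, -0.992]]
 ring 75 (array([241. , 203.3]), array([10.6, 11.9]), 97.0) [501.4  44.4  16. ]
 ring 75 (array([241.3, 203.2]), array([23.4, 24.7]), 452.0) [501.7  43.7  16. ]
 ring 95 (array([241.1, 203.3]), array([ 9.6, 10.9]), 80.0) [501.4  44.2  16. ]
 ring 95 (array([241.1, 203.3]), array([24.7, 25.6]), 494.0) [501.4  44.2  16. ]
 seat 190 (array([320.2, 207.2]), array([ 6.6, 18.6]), 31.5) [ 486.8 -134.    58. ]
 depth [1053. 1054. 1053. 1054. 1051. 1056. 1056. 1054. 1052.]
 depth [996. 986. 988. 987. 984. 988. 996. 983. 986.]
```

View pics/c.png

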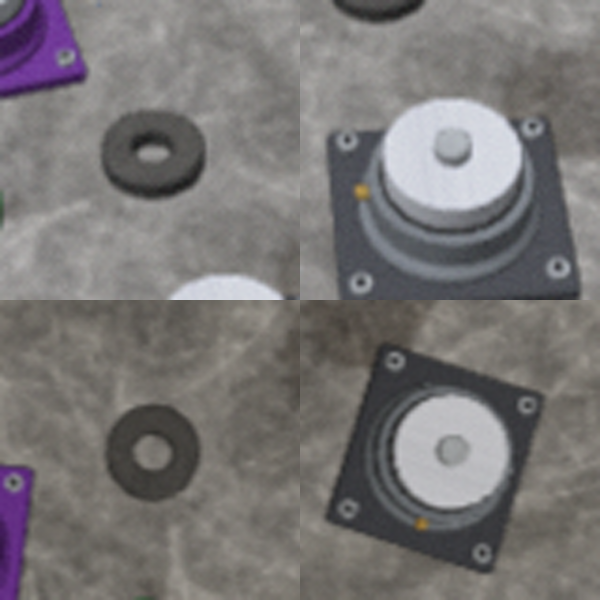

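Top view puts the ring centre at about (501,44) from its two contours. The scene view agrees once the visible side wall is allowed for. I measure the fixture next and work out the first move.

```bash
cat >> h.py <<'E'
from scipy.spatial.transform import Rotation as Ro
def shift(s,target):
    return Ro.from_rotvec(s["tcp_rot"]).as_matrix().T@(np.asarray(target,float)-s["position"])
E
python3 - <<'E'
from h import *
from rig import sensors,eyes
c=dict(np.load("top.npz"));print("arbor top",ray(c,(315.5,215.),67).round(1))
c2=dict(np.load("scene.npz"));print("arbor scene",ray(c2,(272.5,260.1),67).round(1))
s=sensors.observe();print(shift(s,[501,44,170]).round(1)); R=Ro.from_rotvec(s["tcp_rot"]).as_matrix();print(R.round(3))
w=eyes.read_camera("wrist");print(w["T_tool_cam"].round(3).tolist(),w["camera_matrix"].round(1).tolist())
E
```

```text
arbor top [ 468.4 -121.    67. ]
arbor scene [ 470.3 -123.7   67. ]
[-473.4 -404.    44.2]
[[-0.967  0.255 -0.001]
 [ 0.255  0.967 -0.002]
 [ 0.    -0.002 -1.   ]]
[[0.0, -0.954, -0.299, 75.717], [1.0, 0.0, -0.0, 0.75], [0.0, -0.299, 0.954, -160.432], [0.0, 0.0, 0.0, 1.0]] [[285.7, 0.0, 251.6], [0.0, 285.7, 189.7], [0.0, 0.0, 1.0]]
```

```bash
python3 -m handwheel '{"linear":[[-24,-20,0],[-52,-44,0],[-80,-68,0],[-108,-92,0],[-136,-116,0]],"rot":[[0,0,0],[0,0,0],[0,0,0],[0,0,0],[0,0,0]]}' 85
python3 -m handwheel '{"linear":[[-28,-24,0],[-56,-48,0],[-84,-72,0],[-112,-96,0],[-140,-120,0]],"rot":[[0,0,0],[0,0,0],[0,0,0],[0,0,0],[0,0,0]]}'
python3 -m handwheel '{"linear":[[-28,-24,8],[-56,-48,16],[-84,-72,24],[-112,-96,32],[-140,-120,44]],"rot":[[0,0,0],[0,0,0],[0,0,0],[0,0,0],[0,0,0]]}'
python3 -m handwheel '{"linear":[[-25,-20,0],[-45,-38,0],[-57,-48,0],[-57,-48,0],[-57,-48,0]],"rot":[[0,0,0],[0,0,0],[0,0,0],[0,0,0],[0,0,0]]}'
python3 - <<'E'
from h import *
from rig import sensors,eyes
s=sensors.observe();print(s["position"].round(1) if hasattr(s["position"],"round") else s["position"],shift(s,[501,44,170]).round(1),s["tcp_rot"])
w=eyes.read_camera("wrist");np.savez("w1.npz",pos=s["position"],rot=s["tcp_rot"],**w);cv2.imwrite("pics/w1.png",w["img"])
E
```

```text
t: 0.57
position: [248.9, 407.6, 214.2]
tcp_rot: [-0.403, -3.115, 0.001]
ft_force: [0.4, 0.4, 0.9]
gripper_width: 84.9
finger_force: 0.0
t: 0.98
position: [353.8, 255.8, 214.5]
tcp_rot: [0.404, 3.115, 0.0]
ft_force: [0.8, 0.4, -0.4]
gripper_width: 84.8
finger_force: 0.0
t: 1.4
position: [459.3, 103.9, 170.8]
tcp_rot: [0.404, 3.114, 0.0]
ft_force: [0.6, 0.8, 0.4]
gripper_width: 85.0
finger_force: 0.0
t: 1.82
position: [500.8, 44.9, 170.4]
tcp_rot: [-0.405, -3.114, -0.001]
ft_force: [0.1, 0.2, 0.3]
gripper_width: 85.2
finger_force: 0.0
[500.8  44.9 170.4] [-0.4 -0.8  0.4] [-4.05306097e-01 -3.11441738e+00 -8.41693675e-04]
```

View pics/w1.png

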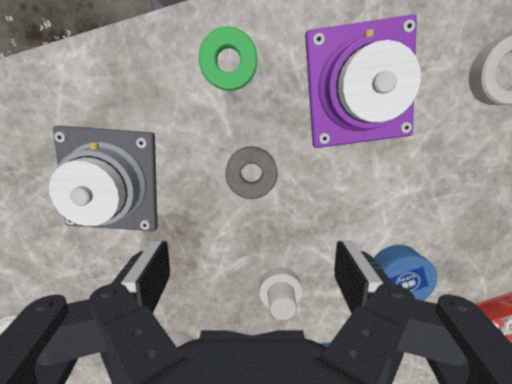

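The wrist view shows the ring at (251,172) and the target arbor at (81,196), plus the green ring and purple fixture at the top. I measure both from this view.

```bash
cat >> h.py <<'E'
def wcam(w,pos,rot):
    T=np.asarray(w["T_tool_cam"]);A=np.eye(4);A[:3,:3]=Ro.from_rotvec(rot).as_matrix();A[:3,3]=pos
    M=np.linalg.inv(A@T);return dict(camera_matrix=w["camera_matrix"],R=M[:3,:3],t=M[:3,3])
E
python3 - <<'E'
from h import *
d=dict(np.load("w1.npz"));c=wcam(d,d["pos"],d["rot"]);g=cv2.cvtColor(d["img"],cv2.COLOR_BGR2GRAY)
for th in(80,95,110):
    for e in ell(g<th,(251,172),60,3500):print("ring",th,e,ray(c,e[0],16).round(1))
for th in(170,185,200):
    for e in ell(g>th,(81,193),60,6000):print("seat/arb",th,e,ray(c,e[0],58).round(1),ray(c,e[0],67).round(1))
E
```

```text
ring 110 (array([250.9, 171.6]), array([22.8, 26.7]), 114.0) [502.   44.4  16. ]
ring 110 (array([246.7, 176.1]), array([53.6, 60.6]), 82.5) [505.8  38.5  16. ]
seat/arb 170 (array([ 84.7, 194.6]), array([16., 18.]), 119.5) [ 472.3 -120.6   58. ] [ 470.9 -114.5   67. ]
seat/arb 185 (array([ 84.4, 194.5]), array([16.6, 19.5]), 150.0) [ 472.2 -120.8   58. ] [ 470.7 -114.7   67. ]
seat/arb 185 (array([ 82.9, 192.8]), array([60.3, 72.5]), 3427.5) [ 470.1 -121.5   58. ] [ 468.7 -115.4   67. ]
seat/arb 200 (array([ 81.6, 195. ]), array([19.8, 23.3]), 325.5) [ 471.9 -123.8   58. ] [ 470.5 -117.5   67. ]
seat/arb 200 (array([ 83. , 192.7]), array([59.3, 71.6]), 3335.0) [ 470.  -121.4   58. ] [ 468.7 -115.2   67. ]
```

Run:
```python
from h import *
from rig import r,sensors
print("overhang",r.finger_overhang)
d=dict(np.load("w1.npz"));z=d["depth"];v,u=np.mgrid[:384,:512]
P=np.linalg.inv(d["camera_matrix"])@np.c_[u.ravel(),v.ravel(),np.ones(u.size)].T*z.ravel();P=(d["T_tool_cam"][:3,:3]@P).T+d["T_tool_cam"][:3,3]
k=(z.ravel()>0)&(P[:,2]<40)&(v.ravel()>230)&(abs(P[:,0])<14)
for sg in(-1,1):
    Q=P[k&(sg*P[:,1]>35)&(sg*P[:,1]<62)];o=np.argsort(-Q[:,2])[:8];print(Q[o].round(1))
s=sensors.observe();print(shift(s,[501.6,44.3,15]).round(1))
```

```text
overhang 8.0
[[  1.6 -42.1 -30.4]
 [  1.  -42.1 -30.5]
 [ -4.2 -42.  -30.6]
 [ -3.3 -41.8 -31. ]
 [  2.5 -41.8 -31. ]
 [  0.8 -41.9 -31.1]
 [  5.5 -42.  -31.4]
 [  6.7 -41.9 -31.4]]
[[  5.5  43.6 -30.3]
 [ -7.5  43.5 -30.8]
 [  6.4  43.3 -30.9]
 [ -4.5  43.3 -30.9]
 [  2.6  43.1 -31.1]
 [  2.   43.1 -31.1]
 [ -6.1  43.3 -31.2]
 [ -6.7  43.4 -31.2]]
[ -1.6  -1.  155.4]
```

Wrist depth puts the open fingertips near tool z = -30, which is farther back than the text suggests. I check this at an opening of 60 while partway down, before committing.

```bash
python3 -m handwheel '{"linear":[[0,0,20],[-1,-1,40],[-2,-1,60],[-2,-1,80],[-2,-1,90]],"rot":[[0,0,0],[0,0,0],[0,0,0],[0,0,0],[0,0,0]]}' 60
python3 -m handwheel '{"linear":[[0,0,0],[0,0,0],[0,0,0],[0,0,0],[0,0,0]],"rot":[[0,0,0],[0,0,0],[0,0,0],[0,0,0],[0,0,0]]}'
cat >> h.py <<'E'
def toolpts(d):
    z=d["depth"];v,u=np.mgrid[:384,:512]
    P=np.linalg.inv(d["camera_matrix"])@np.c_[u.ravel(),v.ravel(),np.ones(u.size)].T*z.ravel();P=(d["T_tool_cam"][:3,:3]@P).T+d["T_tool_cam"][:3,3]
    return P.reshape(384,512,3)
def grab(n):
    from rig import sensors,eyes
    s=sensors.observe();w=eyes.read_camera("wrist");np.savez(n+".npz",pos=s["position"],rot=s["tcp_rot"],**w);cv2.imwrite("pics/"+n+".png",w["img"])
    return s,w,wcam(w,s["position"],s["tcp_rot"])
E
python3 - <<'E'
from h import *
s,w,c=grab("w2");P=toolpts(w);print(s["position"],s["gripper_width"])
for u in(150,160,170,180,190): 
    print(u,[P[v,u].round().tolist() for v in range(215,280,8)])
E
```

```text
t: 2.28
position: [500.3, 45.1, 78.3]
tcp_rot: [-0.4, -3.112, -0.001]
ft_force: [-0.7, 0.8, 0.4]
gripper_width: 59.9
finger_force: 0.0
t: 2.7
position: [503.6, 43.2, 81.9]
tcp_rot: [0.403, 3.113, -0.0]
ft_force: [0.4, -0.9, 0.8]
gripper_width: 59.9
finger_force: 0.0
[503.60409703  43.22065692  81.90002747] 59.931791486336046
150 [[-24.0, -92.0, 81.0], [-32.0, -93.0, 80.0], [-40.0, -94.0, 81.0], [-48.0, -94.0, 81.0], [-56.0, -95.0, 80.0], [-65.0, -96.0, 81.0], [-74.0, -97.0, 81.0], [11.0, -39.0, -62.0], [14.0, -36.0, -71.0]]
160 [[-24.0, -82.0, 80.0], [-32.0, -84.0, 81.0], [-40.0, -84.0, 81.0], [-48.0, -85.0, 80.0], [-56.0, -85.0, 80.0], [7.0, -42.0, -42.0], [6.0, -40.0, -48.0], [11.0, -35.0, -63.0], [11.0, -34.0, -68.0]]
170 [[-23.0, -73.0, 79.0], [-32.0, -74.0, 81.0], [-40.0, -75.0, 81.0], [-48.0, -76.0, 81.0], [6.0, -40.0, -34.0], [10.0, -35.0, -48.0], [10.0, -34.0, -55.0], [10.0, -32.0, -60.0], [7.0, -32.0, -61.0]]
180 [[-24.0, -64.0, 80.0], [-32.0, -65.0, 80.0], [-40.0, -66.0, 81.0], [10.0, -35.0, -32.0], [76.0, 1.0, -160.0], [11.0, -31.0, -50.0], [10.0, -29.0, -55.0], [7.0, -29.0, -56.0], [4.0, -29.0, -57.0]]
190 [[-24.0, -55.0, 81.0], [-32.0, -56.0, 81.0], [-40.0, -56.0, 80.0], [10.0, -30.0, -33.0], [7.0, -29.0, -35.0], [3.0, -29.0, -37.0], [-0.0, -29.0, -38.0], [-4.0, -29.0, -40.0], [-8.0, -29.0, -40.0]]
```

View pics/w2.png

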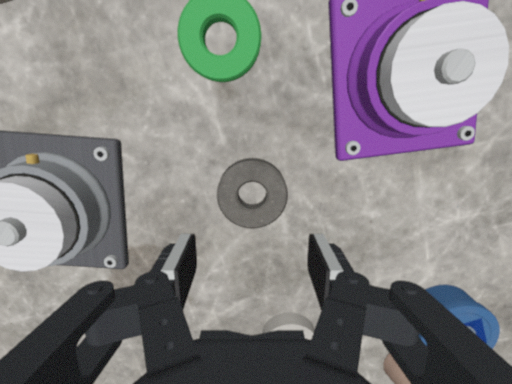

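The picture shows the ring at (252,193), with the fingertips ending near (190,235) and (312,235). They look clear of the ring and well behind the TCP. I cross-check the tip height with the scene camera's depth.

Run:
```python
from h import *
from rig import sensors,eyes
c=eyes.read_camera("scene");z=c["depth"];v,u=np.mgrid[:384,:512]
P=np.linalg.inv(c["camera_matrix"])@np.c_[u.ravel(),v.ravel(),np.ones(u.size)].T*z.ravel()
X=(c["R"].T@(P-np.asarray(c["t"])[:,None])).T
for _ in range(4):
    s=sensors.observe();print(np.round(s["position"],1),s["t"])
    
R=Ro.from_rotvec(s["tcp_rot"]).as_matrix();T=(X-s["position"])@R
k=(z.ravel()>0)&(abs(T[:,0])<16)&(abs(T[:,1])<50)&(T[:,2]<55)&(T[:,2]>-60)
Q=T[k];Q=Q[np.argsort(-Q[:,2])];print(len(Q));print(Q[:40:3].round(1))
print("proj tip8",proj(c,s["position"]+R@[0,-30,8]),proj(c,s["position"]+R@[0,-30,-30]))
cv2.imwrite("pics/s2.png",cv2.resize(c["img"][120:250,180:340],None,fx=4,fy=4))
```

```text
[503.2  43.2  81.4] 2.8
[503.2  43.2  81.4] 2.8
[503.2  43.2  81.4] 2.8
[503.2  43.2  81.4] 2.8
130
[[ -4.2 -36.  -21.2]
 [  7.8 -36.  -23.1]
 [ -5.7 -38.8 -23.8]
 [  7.7  29.9 -25.2]
 [  7.9 -36.6 -26.5]
 [ -1.3 -41.1 -26.7]
 [-12.3 -35.2 -27.5]
 [  0.9 -42.7 -28.6]
 [  9.8 -36.1 -29.1]
 [  9.6  30.7 -30.3]
 [ -9.8 -37.9 -30.5]
 [ -4.8 -43.8 -31.6]
 [ -0.8 -43.8 -32.2]
 [ -3.1 -42.3 -33.2]]
proj tip8 [254.36118801 204.35533542] [254.4191288  190.96872656]
```

View pics/s2.png

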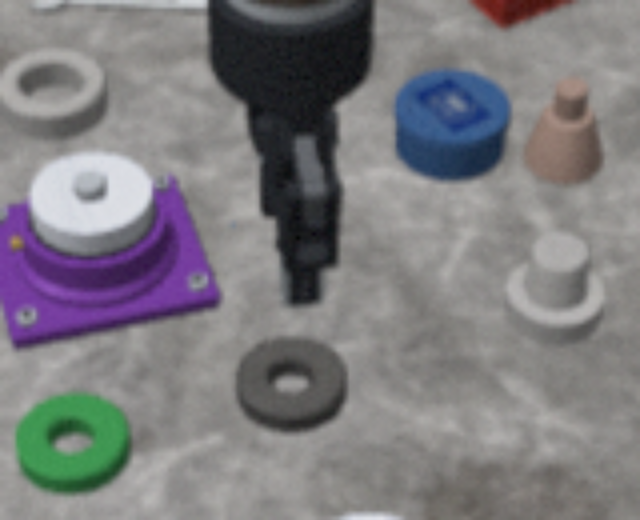

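Both cameras put the tips about 25 mm behind the reported TCP, with the bench height consistent. I trust the pictures: re-measure the ring from w2, go lower in guarded steps and look again.

```bash
cat >> h.py <<'E'
def tips(P,lo=20,hi=60):
    # fore-most finger points per side, tool frame
    out=[]
    for sg in(-1,1):
        k=(np.abs(P[...,0])<13)&(sg*P[...,1]>lo)&(sg*P[...,1]<hi)&(P[...,2]>-60)&(P[...,2]<-2)
        Q=P[k];Q=Q[np.argsort(-Q[:,2])];out.append(Q[3:12:4].round(1).tolist())
    return out
E
python3 - <<'E'
from h import *
d=dict(np.load("w2.npz"));c=wcam(d,d["pos"],d["rot"]);g=cv2.cvtColor(d["img"],cv2.COLOR_BGR2GRAY)
for th in(85,95,105):
    for e in ell(g<th,(252,193),60,5500):print("ring",th,e,ray(c,e[0],16).round(1))
print(tips(toolpts(d)))
E
python3 -m handwheel '{"linear":[[0,0,15],[1,0,30],[1,0,45],[1,0,60],[1,0,66]],"rot":[[0,0,0],[0,0,0],[0,0,0],[0,0,0],[0,0,0]]}' 85
python3 -m handwheel '{"linear":[[0,0,0],[0,0,0],[0,0,0],[0,0,0],[0,0,0]],"rot":[[0,0,0],[0,0,0],[0,0,0],[0,0,0],[0,0,0]]}'
python3 - <<'E'
from h import *
s,w,c=grab("w3");print(s["position"],tips(toolpts(w)));g=cv2.cvtColor(w["img"],cv2.COLOR_BGR2GRAY)
p=proj(c,[501.8,44.3,16])
for th in(75,85,95,105):
    for e in ell(g<th,p,150,15000):print("ring",th,e,ray(c,e[0],16).round(1))
E
```

```text
ring 85 (array([252.1, 190.6]), array([30.5, 33.3]), 85.5) [500.1  45.3  16. ]
ring 95 (array([251.7, 193.7]), array([27.2, 30.8]), 136.5) [502.7  44.2  16. ]
ring 95 (array([251.2, 190.9]), array([63.1, 67.5]), 66.5) [500.2  44.5  16. ]
ring 105 (array([252.1, 192.5]), array([23.7, 28.8]), 531.0) [501.7  44.8  16. ]
ring 105 (array([251.4, 193. ]), array([32.2, 37.3]), 817.5) [502.   44.2  16. ]
ring 105 (array([251.5, 193.5]), array([66.6, 69. ]), 225.0) [502.5  44.1  16. ]
[[[-2.6, -29.3, -23.2], [4.2, -29.4, -23.4], [4.9, -29.3, -23.7]], [[-3.3, 30.7, -22.9], [2.4, 30.8, -23.5], [-0.4, 30.9, -23.7]]]
t: 3.22
position: [500.4, 43.6, 12.9]
tcp_rot: [-0.404, -3.113, -0.0]
ft_force: [-1.0, -0.3, -0.0]
gripper_width: 85.2
finger_force: 0.0
t: 3.63
position: [502.5, 43.4, 15.5]
tcp_rot: [0.404, 3.114, -0.0]
ft_force: [-0.4, 0.1, -0.2]
gripper_width: 85.0
finger_force: 0.0
[502.50393627  43.3776308   15.53855664] [[[8.9, -23.0, -2.0], [-3.6, -24.8, -2.0], [10.9, -24.1, -2.1]], [[-4.3, 26.7, -2.0], [9.0, 24.9, -2.0], [9.6, 26.0, -2.0]]]
ring 85 (array([252.1, 227.3]), array([37. , 38.8]), 239.0) [501.3  44.7  16. ]
ring 95 (array([251.4, 229.3]), array([35., 39.]), 316.5) [502.5  44.   16. ]
ring 105 (array([252.5, 226.2]), array([27.9, 37.5]), 813.5) [500.7  45.1  16. ]
ring 105 (array([251.5, 230.5]), array([37., 44.]), 1268.5) [503.3  43.8  16. ]
```

View pics/w3.png

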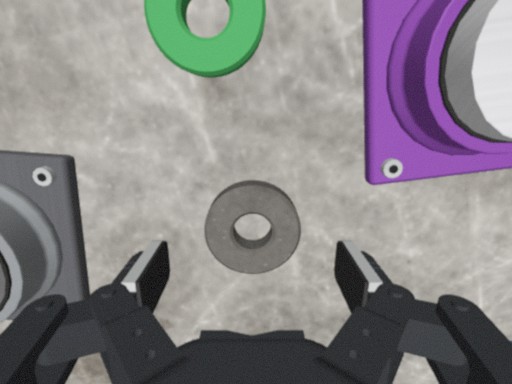

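The ring is at (252,228), with both open fingers, at (150,260) and (355,260), plainly still above it. At opening 60 the tips stand about 23 mm behind the TCP. I descend another 34 mm, watching force, then close.

```bash
python3 -m handwheel '{"linear":[[0,0,5],[0,1,10],[0,1,15],[0,1,20],[0,1,20]],"rot":[[0,0,0],[0,0,0],[0,0,0],[0,0,0],[0,0,0]]}'
python3 -m handwheel '{"linear":[[0,0,4],[0,0,8],[0,0,11],[0,0,14],[0,0,14]],"rot":[[0,0,0],[0,0,0],[0,0,0],[0,0,0],[0,0,0]]}'
python3 - <<'E'
from h import *
s,w,c=grab("w4");P=toolpts(w);print(s["position"],s["ft_force"])
for v in range(190,330,8): print(v,[P[v,u].round().tolist() for u in (150,162,200,250,300)])
E
```

```text
t: 4.1
position: [500.7, 44.7, -6.9]
tcp_rot: [-0.403, -3.113, -0.0]
ft_force: [0.7, -0.5, 0.7]
gripper_width: 84.6
finger_force: 0.0
t: 4.52
position: [501.4, 44.5, -20.1]
tcp_rot: [-0.404, -3.114, 0.0]
ft_force: [-1.2, -0.1, 0.5]
gripper_width: 85.1
finger_force: 0.0
[501.39581896  44.53276702 -20.11767355] [-1.17870269 -0.14861683  0.45737922]
190 [[32.0, -51.0, -21.0], [32.0, -45.0, -22.0], [32.0, -26.0, -21.0], [32.0, -0.0, -21.0], [32.0, 25.0, -22.0]]
198 [[28.0, -52.0, -21.0], [28.0, -45.0, -24.0], [28.0, -26.0, -21.0], [28.0, -0.0, -21.0], [28.0, 26.0, -21.0]]
206 [[23.0, -52.0, -21.0], [23.0, -46.0, -20.0], [23.0, -26.0, -21.0], [27.0, -0.0, -31.0], [23.0, 26.0, -22.0]]
214 [[19.0, -52.0, -22.0], [19.0, -46.0, -21.0], [19.0, -26.0, -22.0], [25.0, -0.0, -36.0], [19.0, 26.0, -21.0]]
222 [[14.0, -53.0, -21.0], [14.0, -47.0, -21.0], [14.0, -27.0, -21.0], [21.0, -0.0, -37.0], [14.0, 26.0, -22.0]]
230 [[9.0, -54.0, -21.0], [10.0, -47.0, -22.0], [12.0, -26.0, -25.0], [17.0, -0.0, -38.0], [15.0, 25.0, -32.0]]
238 [[5.0, -54.0, -21.0], [5.0, -47.0, -22.0], [12.0, -24.0, -36.0], [13.0
[... 597 characters left out ...]

286 [[1.0, -42.0, -58.0], [-8.0, -42.0, -45.0], [-14.0, -25.0, -37.0], [-15.0, -0.0, -36.0], [-14.0, 25.0, -38.0]]
294 [[-2.0, -42.0, -59.0], [-31.0, -51.0, -22.0], [-31.0, -29.0, -21.0], [-19.0, -0.0, -37.0], [-31.0, 29.0, -21.0]]
302 [[-4.0, -41.0, -61.0], [-37.0, -52.0, -21.0], [-36.0, -29.0, -21.0], [-24.0, -0.0, -37.0], [-37.0, 29.0, -21.0]]
310 [[17.0, -29.0, -91.0], [-42.0, -52.0, -21.0], [-41.0, -29.0, -23.0], [-28.0, -0.0, -38.0], [-42.0, 29.0, -21.0]]
318 [[18.0, -28.0, -95.0], [-48.0, -53.0, -21.0], [-48.0, -30.0, -21.0], [-47.0, -0.0, -22.0], [-48.0, 30.0, -21.0]]
326 [[17.0, -27.0, -97.0], [-53.0, -53.0, -22.0], [-53.0, -30.0, -22.0], [-54.0, -0.0, -21.0], [-53.0, 30.0, -22.0]]
```

View pics/w4.png

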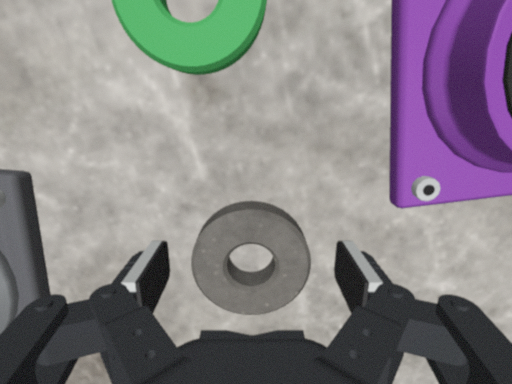

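The ring at (251,258) now sits between the fingers and is centred in both tool axes to within 1 mm. The tips will end about 2-3 mm above the bench once closed. Closing and lifting.

```bash
python3 -m handwheel '{"linear":[[0,0,0],[0,0,0],[0,0,0],[0,0,0],[0,0,0]],"rot":[[0,0,0],[0,0,0],[0,0,0],[0,0,0],[0,0,0]]}' 50
python3 -m handwheel '{"linear":[[0,0,0],[0,0,0],[0,0,0],[0,0,0],[0,0,0]],"rot":[[0,0,0],[0,0,0],[0,0,0],[0,0,0],[0,0,0]]}'
python3 -m handwheel '{"linear":[[0,0,-4],[0,0,-10],[0,0,-20],[0,0,-30],[0,0,-40]],"rot":[[0,0,0],[0,0,0],[0,0,0],[0,0,0],[0,0,0]]}'
python3 -m handwheel '{"linear":[[0,0,-20],[0,0,-40],[0,0,-60],[0,0,-70],[0,0,-75]],"rot":[[0,0,0],[0,0,0],[0,0,0],[0,0,0],[0,0,0]]}'
python3 -m handwheel '{"linear":[[0,0,0],[0,0,0],[0,0,0],[0,0,0],[0,0,0]],"rot":[[0,0,0],[0,0,0],[0,0,0],[0,0,0],[0,0,0]]}'
python3 - <<'E'
from h import *
s,w,c=grab("w5");P=toolpts(w);print(s["position"],s["tcp_rot"],s["ft_force"],s["wrist_torque"])
g=cv2.cvtColor(w["img"],cv2.COLOR_BGR2GRAY)
k=(abs(P[...,1])<34)&(abs(P[...,0])<36)&(P[...,2]<0)&(P[...,2]>-45)
cs,_=cv2.findContours(k.astype(np.uint8),cv2.RETR_LIST,cv2.CHAIN_APPROX_NONE)
for q in cs:
    if cv2.contourArea(q)>300: print(cv2.contourArea(q),cv2.boundingRect(q))
Q=P[k];print("med z",np.median(Q[:,2]))
# plane fit of top face
m=k&(abs(P[...,2]-np.median(Q[:,2]))<3)&(abs(P[...,1])<26);A=P[m];f=np.linalg.lstsq(np.c_[A[:,:2],np.ones(len(A))],A[:,2],rcond=None)[0];print("plane",f)
for th in(60,75,85,95,105):
    for e in ell(g<th,(252,257),300,25000):print(th,e)
E
```

```text
t: 4.98
position: [502.4, 44.4, -18.5]
tcp_rot: [0.404, 3.115, -0.0]
ft_force: [-2.1, 0.2, 5.4]
gripper_width: 57.3
finger_force: 64.4
t: 5.4
position: [502.4, 44.4, -18.5]
tcp_rot: [0.404, 3.115, -0.0]
ft_force: [-2.4, 0.0, 4.7]
gripper_width: 57.7
finger_force: 64.4
t: 5.82
position: [502.1, 44.5, 21.8]
tcp_rot: [0.404, 3.115, -0.0]
ft_force: [0.4, -0.6, -2.7]
gripper_width: 57.9
finger_force: 64.9
t: 6.23
position: [503.5, 44.3, 98.2]
tcp_rot: [0.403, 3.111, -0.0]
ft_force: [0.4, -0.1, -2.8]
gripper_width: 57.5
finger_force: 64.9
t: 6.65
position: [501.2, 44.6, 94.5]
tcp_rot: [-0.404, -3.113, -0.0]
ft_force: [0.3, -0.3, -2.5]
gripper_width: 57.7
finger_force: 64.9
[501.16853942  44.58005937  94.52529036] [-4.03612406e-01 -3.11341658e+00 -7.53152739e-05] [ 0.32618277 -0.32707684 -2.52689312] [ 0.0169842   0.04675039 -0.02272433]
926.0 (230, 240, 44, 30)
11159.5 (176, 198, 149, 114)
med z -35.425767178656116
plane [ 5.88997675e-03 -1.17166490e-03 -3.54350003e+01]
85 (array([250.4, 259.6]), array([41.9, 46.4]), 595.0)
95 (array([251.6, 254.4]), array([29.8, 43.3]), 1004.5)
95 (array([250.6, 260.7]), array([42.6, 53.3]), 1770.5)
105 (array([251.6, 254.4]), array([29., 43.]), 974.0)
105 (array([251. , 261.2]), array([49.5, 55.2]), 2038.5)
```

View pics/w5.png

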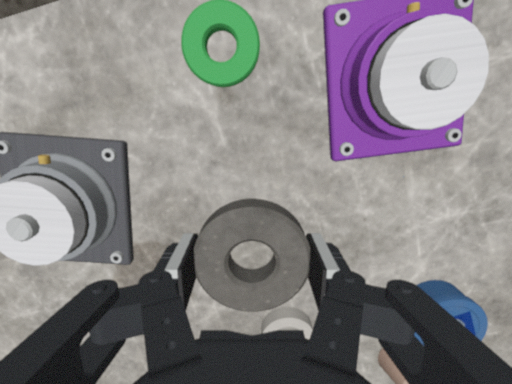

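The ring is gripped level between the fingers with its bore at about (251,258), and its top face lies 35.4 mm behind the TCP. I carry it to a pose where the arbor stays in view ahead of the ring, then measure both from there.

```bash
python3 -m handwheel '{"linear":[[-8,-18,0],[-20,-46,0],[-33,-76,0],[-46,-106,0],[-58,-135,0]],"rot":[[0,0,0],[0,0,0],[0,0,0],[0,0,0],[0,0,0]]}'
python3 -m handwheel '{"linear":[[-9,-20,0],[-13,-30,0],[-14,-33,0],[-14,-33,0],[-14,-33,0]],"rot":[[0,0,0],[0,0,0],[0,0,0],[0,0,0],[0,0,0]]}'
python3 -m handwheel '{"linear":[[0,0,0],[0,0,0],[0,0,0],[0,0,0],[0,0,0]],"rot":[[0,0,0],[0,0,0],[0,0,0],[0,0,0],[0,0,0]]}'
cat >> h.py <<'E'
def tray(w,uv,z):
    d=w["T_tool_cam"][:3,:3]@np.linalg.solve(w["camera_matrix"],[uv[0],uv[1],1.]);o=w["T_tool_cam"][:3,3]
    return o+d*(z-o[2])/d[2]
def bore(w,zt):
    P=toolpts(w);m=((abs(P[...,2]-zt)<4)&(np.hypot(P[...,0],P[...,1])<34)).astype(np.uint8)
    m=cv2.morphologyEx(m,cv2.MORPH_CLOSE,np.ones((3,3)))
    cs,_=cv2.findContours(m,cv2.RETR_LIST,cv2.CHAIN_APPROX_NONE)
    for q in cs:
        if cv2.contourArea(q)<400: continue
        X=np.array([tray(w,p[0],zt) for p in q])[:,:2]
        f=np.linalg.lstsq(np.c_[2*X,np.ones(len(X))],(X**2).sum(1),rcond=None)[0]
        print("bore/outer c",f[:2].round(1),"r",np.sqrt(f[2]+f[0]**2+f[1]**2).round(1))
E
python3 - <<'E'
from h import *
s,w,c=grab("w6");print(s["position"],s["tcp_rot"]);bore(w,-35.4);bore(dict(np.load("w5.npz")),-35.4)
g=cv2.cvtColor(w["img"],cv2.COLOR_BGR2GRAY);p=proj(c,[470.3,-121.5,67]);print(p)
za=s["position"][2]-67;zs=za+9
for th in(150,165,180,190,200,210):
    for e in ell((g>th),p,100,25000):print(th,e,tray(w,e[0],za).round(1),tray(w,e[0],zs).round(1))
E
```

```text
t: 7.12
position: [523.6, -102.3, 95.3]
tcp_rot: [-0.403, -3.115, -0.0]
ft_force: [0.4, -0.6, -2.7]
gripper_width: 57.5
finger_force: 64.9
t: 7.53
position: [528.3, -135.0, 95.2]
tcp_rot: [-0.403, -3.115, -0.002]
ft_force: [0.1, -0.4, -2.5]
gripper_width: 57.6
finger_force: 65.0
t: 7.95
position: [528.8, -136.0, 95.7]
tcp_rot: [0.403, 3.116, 0.0]
ft_force: [1.2, 0.3, -2.7]
gripper_width: 57.6
finger_force: 65.0
[ 528.75825461 -135.95296269   95.65371382] [4.03051143e-01 3.11554193e+00 4.58065252e-05]
bore/outer c [-0.3  0.6] r 11.5
bore/outer c [-0.5  0.5] r 30.2
bore/outer c [-0.4  0.6] r 11.5
bore/outer c [-0.5  0.5] r 30.2
[249.20419207 125.27461132]
150 (array([250.5, 118. ]), array([111.1, 118.4]), 10296.5) [64.8 -0.1 28.7] [64.3 -0.1 37.7]
165 (array([250.6, 123.1]), array([103.1, 104.3]), 8417.5) [61.6  0.  28.7] [60.9 -0.  37.7]
180 (array([250.7, 122.8]), array([101.2, 103.1]), 8195.0) [61.8  0.1 28.7] [61.1  0.  37.7]
190 (array([250.9, 127.4]), array([25.3, 26.3]), 127.0) [58.9  0.2 28.7] [58.1  0.2 37.7]
190 (array([250.7, 122.7]), array([100.5, 102.6]), 8100.5) [61.8  0.1 28.7] [61.2  0.  37.7]
200 (array([250.9, 126.7]), array([26.4, 27.3]), 221.5) [59.3  0.2 28.7] [58.5  0.2 37.7]
200 (array([250.7, 122.7]), array([100. , 102.2]), 8024.0) [61.8  0.1 28.7] [61.2  0.  37.7]
210 (array([250.8, 126.3]), array([29.5, 30.8]), 710.5) [59.6  0.1 28.7] [58.8  0.1 37.7]
210 (array([250.7, 122.7]), array([ 99.5, 101.4]), 7920.5) [61.8  0.1 28.7] [61.2  0.  37.7]
```

View pics/w6.png

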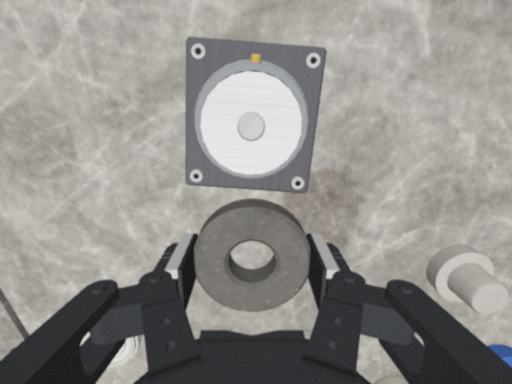

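The ring is at (251,258) and the fixture lies straight ahead with the arbor at (251,126). The brightness fits for arbor and seat differ by about 2 mm, so I refine with depth and edges. My picture budget is used, so from here it is numbers only.

```bash
cat >> h.py <<'E'
def circ(X):
    f=np.linalg.lstsq(np.c_[2*X,np.ones(len(X))],(X**2).sum(1),rcond=None)[0];return f[:2].round(2),np.sqrt(f[2]+f[0]**2+f[1]**2).round(2)
E
python3 - <<'E'
from h import *
d=dict(np.load("w6.npz"));P=toolpts(d);g=cv2.cvtColor(d["img"],cv2.COLOR_BGR2GRAY)
near=np.hypot(P[...,0]-60,P[...,1])<50
zz=P[...,2][near];h,b=np.histogram(zz,np.arange(20,100,2));print([(x,int(n)) for x,n in zip(b,h) if n>30])
for lab,zc,lo,hi in(("arbor",28.7,150,900),("seat",37.7,5000,12000)):
    m=near&(P[...,2]<zc+4.5)
    cs,_=cv2.findContours(m.astype(np.uint8),cv2.RETR_EXTERNAL,cv2.CHAIN_APPROX_NONE)
    for q in cs:
        if cv2.contourArea(q)>lo: print(lab,cv2.contourArea(q),circ(np.array([tray(d,p[0],zc) for p in q])[:,:2]),cv2.fitEllipse(q))
a=g[105:150:2,228:276:2];print(a)
E
```

```text
[(np.int64(26), 402), (np.int64(28), 238), (np.int64(34), 1598), (np.int64(36), 5815), (np.int64(38), 115), (np.int64(52), 409), (np.int64(54), 1631), (np.int64(56), 55), (np.int64(60), 54), (np.int64(74), 83), (np.int64(76), 275), (np.int64(78), 33), (np.int64(80), 232), (np.int64(82), 778)]
arbor 2997.5 (array([-123.73,   59.35]), np.float64(34.14)) ((325.1733703613281, 354.357177734375), (54.87220764160156, 94.28807830810547), 179.26736450195312)
arbor 5600.5 (array([-126.19,  -29.7 ]), np.float64(45.76)) ((210.41928100585938, 350.2129211425781), (77.92740631103516, 141.78262329101562), 100.57794189453125)
arbor 3069.5 (array([-9.09,  0.27]), np.float64(25.13)) ((251.07168579101562, 220.72314453125), (42.58443069458008, 95.69036102294922), 89.55206298828125)
arbor 615.0 (array([59.61,  0.  ]), np.float64(9.01)) ((250.60455322265625, 126.00841522216797), (27.769149780273438, 28.48819923400879), 4.158216953277588)
seat 5600.5 (array([-135.8 ,  -31.15]), np.float64(47.94)) ((210.41928100585938, 350.2129211425781), (77.92740631103516, 141.78262329101562), 100.57794189453125)
seat 8075
[... 1784 characters left out ...]
30 228 227 228 228 223 181 185 201 204 207 209 206 200 168 191 225
  227 227 227 226 228 226]
 [230 231 230 230 231 230 230 221 203 177 172 186 175 166 170 208 228 229
  227 228 227 227 227 226]
 [231 229 231 231 230 230 230 230 231 225 217 201 215 219 227 232 231 230
  231 230 230 231 229 231]
 [229 227 228 228 227 227 229 229 228 228 229 228 230 229 230 229 229 230
  230 230 230 229 229 230]
 [230 229 229 230 228 228 228 227 228 228 227 229 227 227 227 227 227 230
  228 228 229 228 229 228]
 [230 229 230 231 230 230 230 230 230 229 230 231 229 229 231 229 228 229
  230 230 229 230 229 229]
 [227 229 228 228 229 228 228 229 229 230 228 230 229 229 230 230 231 231
  231 229 229 230 231 230]]
```

Depth-edge fits agree for arbor and seat, at (59.6, 0.0) in the tool frame, with the bore at (-0.3, 0.55). So the shift is +60, -0.5, and about 56 mm down from ring bottom to seat.

```bash
python3 -m handwheel '{"linear":[[12,0,0],[28,0,0],[44,-0.5,0],[55,-0.5,0],[60,-0.5,0]],"rot":[[0,0,0],[0,0,0],[0,0,0],[0,0,0],[0,0,0]]}'
python3 -m handwheel '{"linear":[[0,0,10],[0,0,20],[0,0,30],[0,0,37],[0,0,40]],"rot":[[0,0,0],[0,0,0],[0,0,0],[0,0,0],[0,0,0]]}'
python3 -m handwheel '{"linear":[[0,0,0],[0,0,0],[0,0,0],[0,0,0],[0,0,0]],"rot":[[0,0,0],[0,0,0],[0,0,0],[0,0,0],[0,0,0]]}'
python3 - <<'E'
from h import *
s,w,c=grab("w7");P=toolpts(w);print(s["position"],s["tcp_rot"],s["wrist_torque"]);bore(w,-35.4)
# arbor top through the bore
k=(np.hypot(P[...,0]+.3,P[...,1]-.6)<25)&(P[...,2]>-25);q=P[k];print(len(q),np.histogram(q[:,2],np.arange(-25,40,5)))
E
```

```text
t: 8.42
position: [469.3, -120.9, 95.3]
tcp_rot: [-0.404, -3.114, -0.001]
ft_force: [0.6, 0.1, -3.2]
gripper_width: 57.4
finger_force: 65.0
t: 8.83
position: [469.7, -121.0, 53.5]
tcp_rot: [-0.403, -3.113, -0.002]
ft_force: [-0.3, -0.0, -2.4]
gripper_width: 57.3
finger_force: 64.9
t: 9.25
position: [471.0, -121.7, 56.1]
tcp_rot: [0.404, 3.115, -0.001]
ft_force: [-0.1, 0.8, -4.0]
gripper_width: 57.5
finger_force: 65.0
[ 471.02734547 -121.71567578   56.11346675] [ 4.03666233e-01  3.11450960e+00 -5.96636536e-04] [0.0395946  0.03623409 0.04203612]
bore/outer c [-0.3  0.6] r 11.5
bore/outer c [-0.5  0.4] r 30.2
1307 (array([195,   2, 197,   2, 911,   0,   0,   0,   0,   0,   0,   0]), array([-25, -20, -15, -10,  -5,   0,   5,  10,  15,  20,  25,  30,  35]))
```

```bash
python3 -m handwheel '{"linear":[[0,0,2],[0,0,4],[0,0,6],[0,0,6],[0,0,6]],"rot":[[0,0,0],[0,0,0],[0,0,0],[0,0,0],[0,0,0]]}'
python3 -m handwheel '{"linear":[[0,0,1],[0,0,2],[0,0,3],[0,0,3],[0,0,3]],"rot":[[0,0,0],[0,0,0],[0,0,0],[0,0,0],[0,0,0]]}'
```

```text
t: 9.72
position: [470.4, -121.4, 49.3]
tcp_rot: [-0.404, -3.115, -0.0]
ft_force: [-0.3, 0.3, -2.6]
gripper_width: 57.7
finger_force: 65.0
t: 10.13
position: [470.6, -121.5, 46.5]
tcp_rot: [-0.404, -3.115, -0.0]
ft_force: [0.7, 0.7, -2.4]
gripper_width: 57.7
finger_force: 65.0
```

```bash
python3 -m handwheel '{"linear":[[0,0,0.5],[0,0,1],[0,0,2],[0,0,2],[0,0,2]],"rot":[[0,0,0],[0,0,0],[0,0,0],[0,0,0],[0,0,0]]}'
python3 - <<'E'
from h import *
from rig import sensors
s=sensors.observe();print(s["position"],s["wrist_torque"],s["tcp_rot"])
E
```

```text
t: 10.55
position: [470.5, -121.4, 44.5]
tcp_rot: [-0.404, -3.115, -0.0]
ft_force: [-0.7, 0.0, -2.8]
gripper_width: 57.5
finger_force: 65.0
[ 470.46638175 -121.44187747   44.46518328] [0.02311664 0.04617936 0.04970308] [-4.03788422e-01 -3.11526242e+00 -1.65332128e-04]
```

No contact, and the ring bottom is now below the arbor's top, so the bore is over it.

```bash
python3 -m handwheel '{"linear":[[0,0,1],[0,0,2],[0,0,3],[0,0,3],[0,0,3]],"rot":[[0,0,0],[0,0,0],[0,0,0],[0,0,0],[0,0,0]]}'
python3 -m handwheel '{"linear":[[0,0,0.5],[0,0,1],[0,0,1.5],[0,0,1.5],[0,0,1.5]],"rot":[[0,0,0],[0,0,0],[0,0,0],[0,0,0],[0,0,0]]}'
```

```text
t: 10.97
position: [470.4, -121.5, 41.4]
tcp_rot: [-0.404, -3.115, -0.0]
ft_force: [-0.5, 0.3, -3.0]
gripper_width: 57.8
finger_force: 65.0
t: 11.38
position: [470.5, -121.4, 40.0]
tcp_rot: [-0.404, -3.115, -0.0]
ft_force: [-0.5, 1.1, -1.6]
gripper_width: 57.1
finger_force: 65.0
```

```bash
python3 -m handwheel '{"linear":[[0,0,0.5],[0,0,1],[0,0,1],[0,0,1],[0,0,1]],"rot":[[0,0,0],[0,0,0],[0,0,0],[0,0,0],[0,0,0]]}'
```

```text
t: 11.8
position: [470.5, -121.5, 39.4]
tcp_rot: [-0.404, -3.115, -0.0]
ft_force: [-4.3, 2.4, 4.9]
gripper_width: 57.7
finger_force: 65.7
```

Contact of about 7.7 N came at TCP z 39.4. That matches the grasp geometry exactly: TCP -18.5 with the ring on the bench, plus 58 mm. Releasing and rising.

```bash
python3 -m handwheel '{"linear":[[0,0,0],[0,0,0],[0,0,0],[0,0,0],[0,0,0]],"rot":[[0,0,0],[0,0,0],[0,0,0],[0,0,0],[0,0,0]]}' 80
python3 -m handwheel '{"linear":[[0,0,0],[0,0,-5],[0,0,-15],[0,0,-30],[0,0,-45]],"rot":[[0,0,0],[0,0,0],[0,0,0],[0,0,0],[0,0,0]]}'
python3 -m handwheel '{"linear":[[-15,0,-12],[-30,0,-24],[-40,0,-30],[-40,0,-30],[-40,0,-30]],"rot":[[0,0,0],[0,0,0],[0,0,0],[0,0,0],[0,0,0]]}'
python3 -m handwheel '{"linear":[[0,0,0],[0,0,0],[0,0,0],[0,0,0],[0,0,0]],"rot":[[0,0,0],[0,0,0],[0,0,0],[0,0,0],[0,0,0]]}'
python3 - <<'E'
from h import *
s,w,c=grab("w8");P=toolpts(w);z0=s["position"][2];print(s["position"],z0-74)
R=Ro.from_rotvec(s["tcp_rot"]).as_matrix();W=P@R.T+s["position"]
a=R.T@(np.array([470.3,-121.5,67])-s["position"]);print("arbor tool",a)
n=np.hypot(P[...,0]-a[0],P[...,1]-a[1])
for lo,hi in((0,7),(14,27),(31,34),(37,41)):
    q=W[(n>lo)&(n<hi)&(W[...,2]<100)];print(lo,hi,len(q),np.percentile(q[:,2],[10,50,90]).round(1))
q=W[(n>14)&(n<27)&(W[...,2]<100)];q=q[abs(q[:,2]-np.median(q[:,2]))<6];f=np.linalg.lstsq(np.c_[q[:,:2]-[470,-121],np.ones(len(q))],q[:,2],rcond=None)[0];print("tilt plane",f)
m=((W[...,2]>np.median(q[:,2])-4)&(n<45)).astype(np.uint8)
for k in cv2.findContours(m,cv2.RETR_LIST,cv2.CHAIN_APPROX_NONE)[0]:
    if cv2.contourArea(k)>300: print(circ(np.array([ray(c,p[0],np.median(q[:,2])) for p in k])[:,:2]))
E
```

```text
t: 12.22
position: [470.9, -121.8, 39.2]
tcp_rot: [0.404, 3.115, -0.001]
ft_force: [-0.4, -0.8, 0.1]
gripper_width: 80.0
finger_force: 0.0
t: 12.63
position: [470.5, -121.5, 85.2]
tcp_rot: [-0.404, -3.115, -0.0]
ft_force: [-0.4, -0.5, 0.4]
gripper_width: 79.6
finger_force: 0.0
t: 13.05
position: [509.6, -131.9, 115.0]
tcp_rot: [0.403, 3.114, -0.001]
ft_force: [0.0, 0.3, -0.1]
gripper_width: 80.2
finger_force: 0.0
t: 13.47
position: [508.9, -131.5, 113.8]
tcp_rot: [-0.404, -3.115, -0.0]
ft_force: [0.0, -0.0, -1.1]
gripper_width: 80.4
finger_force: 0.0
[ 508.87773433 -131.54359796  113.81891904] 39.8189190364311
arbor tool [39.83474498 -0.13366325 46.84337576]
0 7 291 [67.3 68.1 68.8]
14 27 3465 [74.1 75.1 75.9]
31 34 654 [57.8 59.1 73.2]
37 41 1009 [40.1 41.  41.9]
tilt plane [-1.21096840e-03 -1.30759394e-03  7.50601017e+01]
(array([ 628.53, -162.21]), np.float64(85.81))
(array([ 472.18, -121.22]), np.float64(12.04))
(array([ 472.37, -121.3 ]), np.float64(29.38))
```

The ring lies level and concentric on the seat, released. Its top reads 7.0 mm above the arbor top, as it should. I set the fingers to about 8 mm so the tips bear on the ring and the arbor acts as a hard stop at flush, then check where the tips stand.

```bash
python3 -m handwheel '{"linear":[[0,0,0],[0,0,0],[0,0,0],[0,0,0],[0,0,0]],"rot":[[0,0,0],[0,0,0],[0,0,0],[0,0,0],[0,0,0]]}' 8
python3 -m handwheel '{"linear":[[0,0,0],[0,0,0],[0,0,0],[0,0,0],[0,0,0]],"rot":[[0,0,0],[0,0,0],[0,0,0],[0,0,0],[0,0,0]]}'
python3 - <<'E'
from h import *
s,w,c=grab("w9");P=toolpts(w);print(s["position"])
for sg in(-1,1):
    k=(np.abs(P[...,0])<14)&(sg*P[...,1]>-1)&(sg*P[...,1]<30)&(P[...,2]>-60)&(P[...,2]<10)
    Q=P[k];Q=Q[np.argsort(-Q[:,2])];print(len(Q),Q[2:60:6].round(1).tolist());T=Q[Q[:,2]>Q[5,2]-5];print("x,y range",T.min(0),T.max(0))
E
```

```text
t: 13.93
position: [509.3, -131.7, 114.1]
tcp_rot: [-0.404, -3.116, 0.0]
ft_force: [-0.3, -0.3, -0.7]
gripper_width: 19.5
finger_force: 0.0
t: 14.35
position: [509.3, -131.7, 114.1]
tcp_rot: [-0.404, -3.116, 0.0]
ft_force: [-0.0, -0.1, 0.6]
gripper_width: 7.8
finger_force: 0.0
[ 509.2734428  -131.71676247  114.09614068]
1211 [[8.9, -3.4, -21.1], [10.3, -9.2, -21.5], [10.0, -6.0, -22.2], [4.8, -3.4, -22.4], [10.3, -8.6, -22.7], [10.5, -6.5, -23.3], [10.8, -3.8, -23.8], [2.2, -3.3, -24.2], [10.4, -8.5, -24.3], [6.5, -13.8, -24.5]]
x,y range [ -5.69587692 -15.40120049 -26.32429525] [ 11.16359555  -3.33679283 -20.29667689]
1213 [[10.1, 10.0, -21.1], [10.3, 7.3, -21.5], [10.6, 6.2, -22.1], [6.0, 4.6, -22.4], [10.3, 6.7, -22.8], [10.5, 7.2, -23.2], [4.8, 4.6, -23.5], [10.3, 8.8, -23.9], [6.4, 12.0, -24.3], [10.5, 6.1, -24.4]]
x,y range [ -7.67077388   4.60457477 -26.2990321 ] [ 11.07279972  16.21361247 -20.80934815]
```

```bash
python3 -m handwheel '{"linear":[[10,0,0],[22,0,5],[34,0,10],[40,0,20],[40,0,30]],"rot":[[0,0,0],[0,0,0],[0,0,0],[0,0,0],[0,0,0]]}'
python3 -m handwheel '{"linear":[[0,0,8],[0,0,16],[0,0,20],[0,0,20],[0,0,20]],"rot":[[0,0,0],[0,0,0],[0,0,0],[0,0,0],[0,0,0]]}'
python3 -m handwheel '{"linear":[[0,0,2],[0,0,4],[0,0,6],[0,0,6],[0,0,6]],"rot":[[0,0,0],[0,0,0],[0,0,0],[0,0,0],[0,0,0]]}'
```

```text
t: 14.82
position: [469.9, -121.2, 83.5]
tcp_rot: [0.404, 3.116, -0.0]
ft_force: [-0.2, 0.5, 0.2]
gripper_width: 7.6
finger_force: 0.0
t: 15.23
position: [470.8, -121.6, 63.9]
tcp_rot: [-0.404, -3.115, -0.0]
ft_force: [0.8, 0.1, -0.5]
gripper_width: 8.0
finger_force: 0.0
t: 15.65
position: [470.6, -121.5, 58.1]
tcp_rot: [-0.404, -3.115, -0.0]
ft_force: [0.3, 0.4, 0.7]
gripper_width: 7.9
finger_force: 0.0
```

```bash
python3 -m handwheel '{"linear":[[0,0,1],[0,0,2],[0,0,3],[0,0,3],[0,0,3]],"rot":[[0,0,0],[0,0,0],[0,0,0],[0,0,0],[0,0,0]]}'
python3 -m handwheel '{"linear":[[0,0,1],[0,0,2],[0,0,2],[0,0,2],[0,0,2]],"rot":[[0,0,0],[0,0,0],[0,0,0],[0,0,0],[0,0,0]]}'
```

```text
t: 16.07
position: [471.0, -121.6, 55.5]
tcp_rot: [0.404, 3.115, -0.0]
ft_force: [-0.2, 0.4, 5.2]
gripper_width: 7.8
finger_force: 2.1
t: 16.48
position: [471.0, -121.7, 53.5]
tcp_rot: [0.404, 3.115, -0.0]
ft_force: [-0.6, 0.8, 5.3]
gripper_width: 7.7
finger_force: 2.7
```

```bash
python3 -m handwheel '{"linear":[[0,0,1],[0,0,2],[0,0,3],[0,0,3],[0,0,3]],"rot":[[0,0,0],[0,0,0],[0,0,0],[0,0,0],[0,0,0]]}'
python3 -m handwheel '{"linear":[[0,0,0.5],[0,0,1],[0,0,1],[0,0,1],[0,0,1]],"rot":[[0,0,0],[0,0,0],[0,0,0],[0,0,0],[0,0,0]]}'
```

```text
t: 16.9
position: [471.0, -121.7, 50.7]
tcp_rot: [0.404, 3.115, -0.0]
ft_force: [-1.0, 2.1, 7.3]
gripper_width: 7.6
finger_force: 3.5
t: 17.32
position: [471.1, -121.7, 50.5]
tcp_rot: [0.403, 3.115, -0.0]
ft_force: [-4.9, 2.4, 15.0]
gripper_width: 7.9
finger_force: 7.0
```

```bash
python3 -m handwheel '{"linear":[[0,0,0.3],[0,0,0.6],[0,0,0.6],[0,0,0.6],[0,0,0.6]],"rot":[[0,0,0],[0,0,0],[0,0,0],[0,0,0],[0,0,0]]}'
```

```text
t: 17.73
position: [471.1, -121.7, 50.5]
tcp_rot: [0.403, 3.115, -0.0]
ft_force: [-5.8, 3.6, 19.3]
gripper_width: 8.0
finger_force: 9.4
```

The force climbs without motion at TCP z 50.5, so something solid stopped it. I verify with the cameras that the ring top is now level with the arbor rather than jammed.

Run:
```python
from h import *
from rig import eyes
s,w,c=grab("w10");P=toolpts(w);R=Ro.from_rotvec(s["tcp_rot"]).as_matrix();W=P@R.T+s["position"];print(s["position"],s["ft_force"])
C=np.array([471,-121.5])
def rep(lab,W):
    n=np.hypot(*(W[...,:2]-C).T).T
    for lo,hi,zl,zh in((16,28,57,82),(31.5,34,40,64),(37,41,30,50),(70,110,-10,10)):
        q=W[(n>lo)&(n<hi)&(W[...,2]>zl)&(W[...,2]<zh)]
        if len(q)>8:
            f=np.linalg.lstsq(np.c_[q[:,:2]-C,np.ones(len(q))],q[:,2],rcond=None)[0];print(lab,lo,hi,len(q),np.median(q[:,2]).round(2),f.round(3))
rep("wrist",W)
for nm in("scene","top"):
    for src in("old","new"):
        k=dict(np.load(nm+".npz")) if src=="old" else eyes.read_camera(nm)
        v,u=np.mgrid[:384,:512];X=np.linalg.inv(k["camera_matrix"])@(np.c_[u.ravel(),v.ravel(),np.ones(u.size)].T*k["depth"].ravel())
        rep(nm+src,((X-np.asarray(k["t"])[:,None]).T@k["R"]).reshape(384,512,3))
```

```text
[ 471.11793236 -121.72749875   50.47578357] [-5.82110789  3.60447678 19.34901142]
wrist 16 28 3489 69.01 [1.2000e-02 2.0000e-03 6.9221e+01]
wrist 31.5 34 813 52.83 [3.0000e-02 2.0000e-02 5.2771e+01]
wrist 37 41 1457 41.11 [0.0000e+00 2.0000e-03 4.1113e+01]
wrist 70 110 29744 1.1 [ 1.000e-03 -0.000e+00  1.132e+00]
sceneold 16 28 249 58.07 [5.000e-03 3.000e-03 5.825e+01]
sceneold 31.5 34 164 56.76 [7.3000e-02 3.0000e-02 5.5811e+01]
sceneold 37 41 158 39.59 [3.0000e-03 4.0000e-03 3.9656e+01]
sceneold 70 110 4866 -0.56 [ 0.    -0.001 -0.462]
scenenew 16 28 299 67.3 [ 7.0000e-03 -3.3000e-02  6.7522e+01]
scenenew 31.5 34 125 51.32 [1.210e-01 1.800e-02 5.269e+01]
scenenew 37 41 163 39.42 [-3.0000e-03 -3.0000e-03  3.9329e+01]
scenenew 70 110 4610 -0.54 [ 0.    -0.001 -0.463]
topold 16 28 272 59.32 [ 2.0000e-03 -3.0000e-03  5.9392e+01]
topold 31.5 34 111 57.64 [-5.0000e-02 -1.0800e-01  5.6374e+01]
topold 37 41 159 40.81 [-6.0000e-03 -1.2000e-02  4.0763e+01]
topold 70 110 3811 0.7 [-0.001  0.     0.73 ]
topnew 16 28 12 67.79 [ 0.078 -0.106 70.626]
topnew 31.5 34 23 51.16 [ 2.1000e-02 -1.2800e-01  5.2248e+01]
topnew 37 41 52 40.95 [-4.000e-03 -9.000e-03  4.082e+01]
topnew 70 110 2033 0.64 [-0.001  0.     0.697]
```

With the wrist depth bias of +1.1 mm removed, the ring top reads about 68 against the arbor's 67. The tips met the arbor just before flush. I spread the fingers to 32 mm while keeping the push, so the tips bear only on the ring, then press the last bit.

```bash
python3 -m handwheel '{"linear":[[0,0,0],[0,0,0],[0,0,0],[0,0,0],[0,0,0]],"rot":[[0,0,0],[0,0,0],[0,0,0],[0,0,0],[0,0,0]]}' 32
cat > m.py <<'E'
from h import *
from rig import sensors
s,w,c=grab("wl");P=toolpts(w);R=Ro.from_rotvec(s["tcp_rot"]).as_matrix();W=P@R.T+s["position"];print(s["position"],s["ft_force"])
C=np.array([471.,-121.5]);n=np.hypot(*(W[...,:2]-C).T).T
def med(lo,hi,zl,zh):
    q=W[(n>lo)&(n<hi)&(W[...,2]>zl)&(W[...,2]<zh)];f=np.linalg.lstsq(np.c_[q[:,:2]-C,np.ones(len(q))],q[:,2],rcond=None)[0];return len(q),round(float(np.median(q[:,2])),2),f.round(3)
b=med(37,41,30,50);bb=b[1]-40;print("bias",bb)
r_=med(14,28,60,80);print("ring top",r_[1]-bb,r_[2][2]-bb,r_)
sf=med(31.5,33.5,44,62);print("seat",sf[1]-bb,sf)
a=med(0,6,60,72) if ((n<6)&(W[...,2]>60)&(W[...,2]<72)).sum()>10 else None
if a: print("arbor",a[1]-bb,a)
E
python3 m.py
```

```text
t: 18.3
position: [472.0, -122.7, 49.8]
tcp_rot: [0.403, 3.112, -0.003]
ft_force: [-0.6, -2.2, 8.4]
gripper_width: 31.7
finger_force: 4.1
[ 472.01015981 -122.74614601   49.84972193] [-0.5607911  -2.22912724  8.44349072]
bias 1.0900000000000034
ring top 67.27 67.815 (4576, 68.36, array([ 1.0000e-03, -1.0000e-03,  6.8905e+01]))
seat 51.16 (596, 52.25, array([-0.0000e+00,  1.0000e-03,  5.2259e+01]))
arbor 67.06 (330, 68.15, array([5.0000e-03, 1.2000e-02, 6.8167e+01]))
```

The ring is now level (tilt 0.001), with its top at 67.3 against the arbor at 67.1 and a push of 8.4 N, as expected. One small trim.

```bash
python3 -m handwheel '{"linear":[[0,0,0.2],[0,0,0.2],[0,0,0.2],[0,0,0.2],[0,0,0.2]],"rot":[[0,0,0],[0,0,0],[0,0,0],[0,0,0],[0,0,0]]}'
python3 -m handwheel '{"linear":[[0,0,0],[0,0,0],[0,0,0],[0,0,0],[0,0,0]],"rot":[[0,0,0],[0,0,0],[0,0,0],[0,0,0],[0,0,0]]}'
python3 m.py
```

```text
t: 18.77
position: [472.0, -122.7, 49.6]
tcp_rot: [0.403, 3.112, -0.003]
ft_force: [-0.7, -1.8, 8.5]
gripper_width: 31.8
finger_force: 4.2
t: 19.18
position: [472.0, -122.7, 49.6]
tcp_rot: [0.403, 3.112, -0.003]
ft_force: [-0.4, -1.7, 7.4]
gripper_width: 32.6
finger_force: 4.2
[ 471.99166154 -122.74404011   49.63706712] [-0.43218719 -1.6523443   7.38531546]
bias 1.1300000000000026
ring top 67.00999999999999 67.54499999999999 (4566, 68.14, array([1.0000e-03, 1.0000e-03, 6.8675e+01]))
seat 50.93 (574, 52.06, array([1.0000e-03, 1.0000e-03, 5.2096e+01]))
arbor 67.07 (332, 68.2, array([ 2.0000e-02, -1.7000e-02,  6.8191e+01]))
```

Ring top reads 67.0 against arbor 67.1, and the seat is at 50.9 (nominal 51.0). It is flush, steady and held.

```bash
python3 -c "
from rig import job
print(job.close_job())"
```

```text
the job is handed in; nothing more can be done
None
```

The small ring was set on the seat and released, then pressed flush with the arbor (about 0.1 mm by camera depth) and handed in held there at about 8 N, at about 19 s; no other item was touched.

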